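# Lay a reagent bottle on the roller mixer

### The job

Pick up the tall amber bottle that stands on the bench and lay it on its side in the groove between the two rollers of the roller mixer, with its base towards the tall motor housing and pushed flush against the housing's flat face. Do not let it fall or topple on the way: set it down on the rollers. Leave the squat jar, the glass dish and the grey slide box where they stand.

Things in the scene. Friction and masses are not known exactly. Their poses are not given: they have to be found in the camera images.
- bottle: Tall amber glass bottle, black screw cap, white label; loose, about 0.35 kg, standing upright at the start. 155 mm long: straight round body 54 mm in diameter from the base to 112 mm, then a shoulder and neck, then the cap, 36 mm in diameter, from 131 to 155 mm. Origin: centre of the base (underside); z runs along the bottle from base to cap. It is round: its turn about z does not matter.
- bottle_cap_top (a point): Centre of the flat top of the bottle's cap, 155 mm from the base along the bottle's axis. Its axes are those of the bottle.
- mixer: White roller mixer, fixed, 150 mm wide (x), 302 mm long (y). Origin: centre of its underside; z up. Two black rollers, which do not turn, along y from -140 to 90 mm at x = -21 and 21 mm; 28 mm in diameter, axes 78 mm high; deck 50 mm high. At the -y end a low bearing bar (84 mm high), open above; at the +y end the motor housing (y 90 to 152 mm, 149 mm high, full width), flat face to the rollers.
- mixer_seat (a point): Point on the motor housing's flat upright face where the centre of the bottle's base belongs: (0, 90, 113.2) mm in the mixer's frame. Axes as the mixer's: +y goes into the housing, -y along the rollers away from it (where the cap points), z up. The 54 mm bottle body resting on both rollers has its axis at this height.
- jar: Squat amber jar with a wide black lid, 70 mm in diameter, 79 mm high, loose, a bystander. Origin: centre of its underside.
- dish: Open rectangular clear glass staining dish with slides in it, 95 x 75 mm, 60 mm high, loose, a bystander. Origin: centre of its underside.
- slide_box: Flat grey slide box, 170 x 90 mm, 34 mm high, loose, a bystander beyond the work. Origin: centre of its underside.
There are look-alikes about, which are no part of the job. What is shaped like the bottle but green or purple is not meant.

How it is judged:
By the outcome, as a careful person would: the job done as asked, in the order asked, and still so for the second after the job is handed in, with the robot touching nothing.
It also fails if it takes over 48 s, if anything falls off the work surface, if the arm or the gripper's body presses on something with over 40 N, if the wrist force passes 120 N, or if a joint passes its speed limit or range.

### The arm

A 6-joint arm with a two-finger parallel gripper is mounted at the origin on the work surface. World frame = base frame: x ahead of the robot, y to its left, z up, the work surface at z = 0. Lengths are in m, angles in rad, forces in N, time in s.
With the tool pointing down it reaches from about 0.275 to 0.75 m from the base axis. Payload 10.2 kg.
Tool frame: the origin (TCP) lies midway between the tips of the shut fingers; the grasp point (between the pads) lies 19 mm behind it (env.hold_point_z is the distance from the TCP to the grasp point, in m); z points along the fingers, y is the line along which they close (so a half turn about z gives the same grasp; the last joint's range is limited). The gripper opens to 85 mm and grips with 20 to 120 N. Pads are 22 mm wide; open, the fingers measure 114 mm over their backs; the gripper's body (76 mm by 85 mm) begins 54 mm behind the grasp point. The pads swing forward as they close: fully open they stand 13 mm farther back than shut.
Start: joints at [-1.542, 0.313, 1.498, -0, 1.331, -0.223], TCP at [0.131, -0.508, 0.231] pointing down, gripper open.
Joint ranges: [-2.94, 2.94], [-0.97, 2.17], [0.19, 2.56], [-1.23, 4.37], [0.02, 3.11], [-2.88, 2.88]. Speed limits (rad/s): [2.39, 2.39, 3.01, 3.14, 3.14, 3.14].

### API

Orientations are given as a unit quaternion [x, y, z, w].
In Python, from bench import env, kinematics, monitor, eyes, job gives the robot as it stands. The module is installed in compiled form; this text tells all that it offers. Calls block until the motion is done:
- env.reach(position, orientation): joint-space move of the TCP to a pose.
- env.movel(position, velocity=0.15, frame=None, guard=None): straight line of the TCP; frame=None keeps the orientation; velocity is the mean speed in m/s. With guard (N) it stops when the force on the tool has changed by that much, and returns True; else False.
- env.set_joints(angles): joint-space move.
- env.release() and env.close_gripper(effort=None): open the fingers fully, or close them until they stop; effort is the grip in N (None keeps the last).
- env.hold(seconds).
- kinematics.ik(position, orientation): joint angles nearest the present ones, or None.
- monitor.sense(): the state.
- eyes.grab_frame(name): name is "side" or "top" or "wrist"; returns a dict with "frame" (384x512x3 uint8, red, green, blue), "mtx" (3x3 intrinsics, pixels), "view" (4x4, takes a point from world to camera coordinates). Camera axes: x right, y down, z forward; pixel columns grow to the right and rows downward; lengths in m; the calibration is good to about 2 mm. A picture is of the moment at which its call begins. There is no depth.
A pose or a line that the arm cannot do raises env.MotionError and nothing moves.
- job.hand_in(): hands the job in; it is judged then, once.
The state is a dict: "clock": time; "joints": joint angles; "qvel": joint speeds; "joint_efforts": joint torques, N m; "position": TCP position; "ee_rot": TCP orientation; "contact_force": force on the tool from outside, world axes, zero at the start; "ft_torque": the same for the moment, N m; "finger_gap": opening from 0.0 (shut) to 1.0 (fully open); "gripper_force": force on a finger pad.
Only numpy, scipy, OpenCV 4.12 (cv2) and the standard library are available. Lean on these libraries where they do the work, as an engineer would, in place of code of your own. Each camera call takes 0.05 s, during which the arm holds its last target. There are 200 camera calls.

## Working session

There is one attempt and no reset: what is moved stays moved. The work goes in short steps, each a Python script; the robot and the scene stay as the last script left them, time stands still between calls to the robot, and variables do not carry over. Pictures are saved under pics/ and viewed, at most 12 in all, crops included, and the job is handed in when it is done.

```bash
mkdir -p pics; python3 - <<'E'
from bench import env,monitor,eyes
import cv2,pickle
d={}
for n in("side","top"):
    f=eyes.grab_frame(n);d[n]=f
    cv2.imwrite(f"pics/{n}0.png",cv2.resize(f["frame"][:,:,::-1],(768,576),interpolation=cv2.INTER_CUBIC))
    print(n,f["mtx"].round(1).tolist(),f["view"].round(3).tolist())
pickle.dump(d,open("f0.pkl","wb"))
s=monitor.sense();print(s["clock"],s["ee_rot"],s["position"])
E
```

```text
side [[432.8, 0.0, 255.4], [0.0, 432.8, 195.4], [0.0, 0.0, 1.0]] [[0.988, -0.152, 0.006, -0.566], [-0.096, -0.652, -0.752, 0.033], [0.118, 0.743, -0.659, 1.284], [0.0, 0.0, 0.0, 1.0]]
top [[380.5, 0.0, 256.2], [0.0, 380.5, 187.1], [0.0, 0.0, 1.0]] [[0.006, -0.999, 0.033, -0.148], [-0.996, -0.009, -0.089, 0.579], [0.089, -0.032, -0.996, 1.125], [0.0, 0.0, 0.0, 1.0]]
0.1 [ 9.92083972e-01  1.25575018e-01  4.82207148e-05 -5.52912590e-04] [ 0.13078463 -0.50821402  0.23082673]
```

View pics/side0.png

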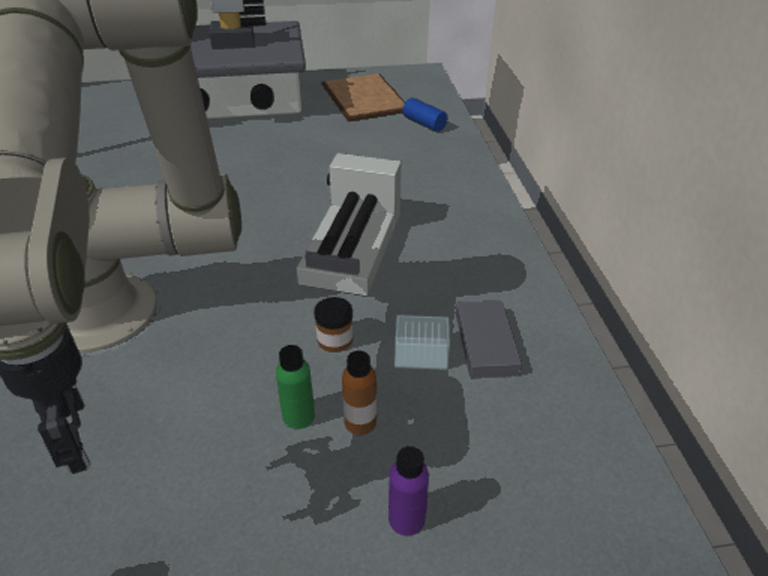

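View pics/top0.png

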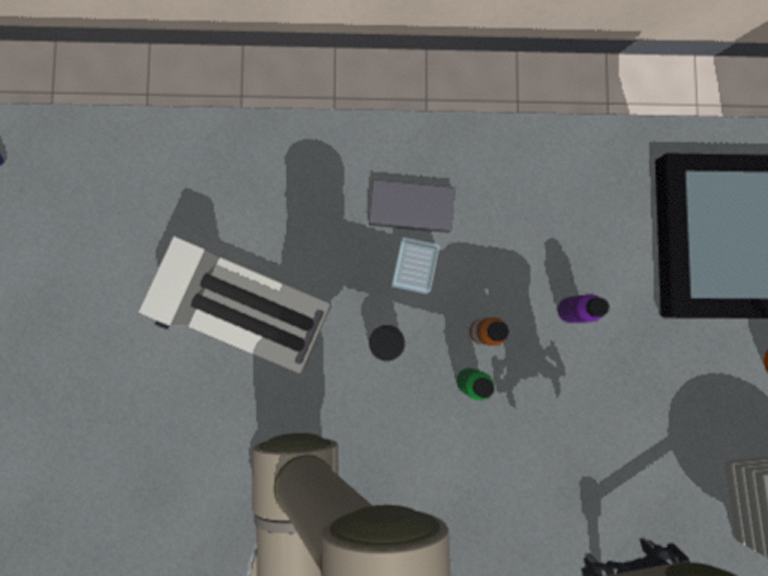

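The bottle-like things, in side / top pixels (768x576):
- Amber with black cap and white label: (360,393) / (490,331). It fits the description in colour, label and tall shape.
- Green: (295,388) / (476,384). A look-alike.
- Purple: (408,492) / (583,308). A look-alike.
- Amber squat jar: (333,325) / (387,342).

There is also an orange sliver at the top view's right edge (765,365). The mixer housing is at top (172,280), with its rollers running to (310,335). I'll confirm in enlarged crops.

```bash
python3 - <<'E'
import cv2,pickle,numpy as np
d=pickle.load(open("f0.pkl","rb"))
def crop(n,x,y,w,h,k):
    c=d[n]["frame"][y:y+h,x:x+w,::-1]; c=cv2.resize(c,None,fx=k,fy=k,interpolation=cv2.INTER_CUBIC)
    for i in range(0,w,10): cv2.line(c,(i*k,0),(i*k,6 if i%50 else 14),(0,255,255),1)
    for i in range(0,h,10): cv2.line(c,(0,i*k),(6 if i%50 else 14,i*k),(0,255,255),1)
    return c
a=crop("side",180,220,100,75,4); b=crop("top",290,190,100,75,4)
e=crop("top",462,190,50,75,4)
cv2.imwrite("pics/c1.png",np.hstack([a[:,:300],b[:,:300],e]))
cv2.imwrite("pics/c2.png",crop("top",85,150,140,105,5))
cv2.imwrite("pics/c3.png",crop("side",190,95,100,105,5))
E
```

```text
(no output)
```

View pics/c1.png

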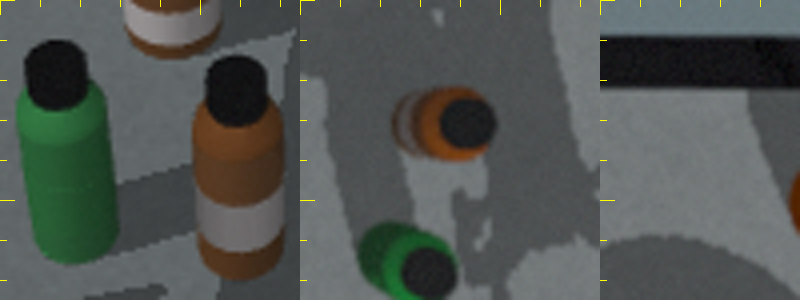

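View pics/c2.png

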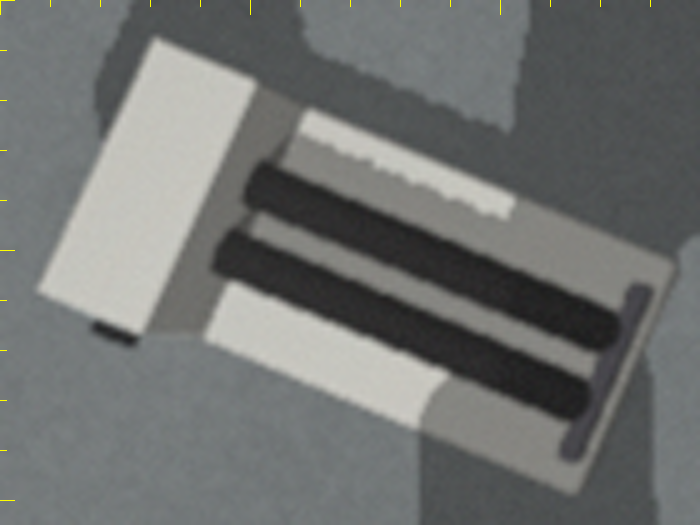

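View pics/c3.png

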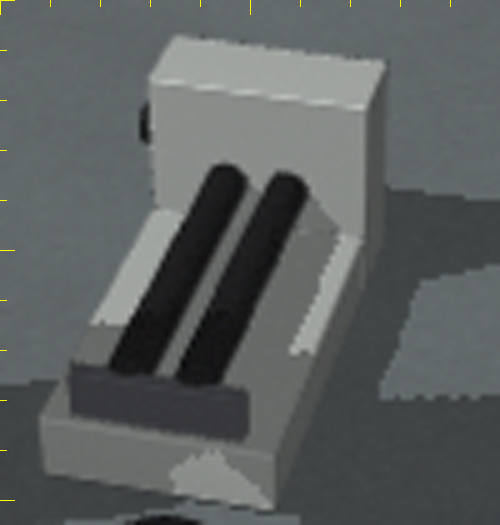

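The crops confirm the amber bottle: side cap top at about (239,239) native, top cap centre at about (331.8,220.8) native. It has a white label and a black cap. The sliver at the top view's right edge is a cut-off object far from the work. Mixer corners are clear in c2 and c3. Next I fit the poses.

```bash
cat > h.py <<'E'
import numpy as np,pickle
from scipy.optimize import least_squares
from scipy.spatial.transform import Rotation as R
def proj(f,p):
    p=np.atleast_2d(p); c=(f["view"][:3,:3]@p.T).T+f["view"][:3,3]
    u=(f["mtx"]@c.T).T; return u[:,:2]/u[:,2:]
def Rz(a): return R.from_euler("z",a).as_matrix()
E
python3 - <<'E'
from h import *
from bench import kinematics
d=pickle.load(open("f0.pkl","rb"))
mm=1e-3*np.array
cr=lambda P,ox,oy,k:(np.array(P,float)+.5)/k-.5+[ox,oy]
tp=cr([(153,37),(258,81),(143,335),(37,292),(678,262),(577,494)],85,150,5)
tm=np.array([(75,152,149),(75,90,149),(-75,90,149),(-75,152,149),(75,-150,50),(-75,-150,50)])*1e-3
sp=cr([(150,80),(365,108),(176,37),(385,62),(42,420),(275,455),(45,472),(273,508)],190,95,5)
sm=np.array([(-75,90,149),(75,90,149),(-75,152,149),(75,152,149),(-75,-150,50),(75,-150,50),(-75,-150,0),(75,-150,0)])*1e-3
def res(v):
    T=lambda m:(Rz(v[2])@m.T).T+[v[0],v[1],0]
    return np.r_[(proj(d["top"],T(tm))-tp).ravel(),(proj(d["side"],T(sm))-sp).ravel()]
r=least_squares(res,[.5,.15,-.4]);M=r.x
print("mixer",M.round(4),np.degrees(M[2]).round(2),r.fun.round(1).tolist())
def bott(tpix,spix,z=.155,base=None):
    def rs(v):
        e=[(proj(d["top"],[v[0],v[1],z])-tpix).ravel(),(proj(d["side"],[v[0],v[1],z])-spix).ravel()]
        if base is not None:e.append((proj(d["side"],[v[0],v[1],0])-base).ravel())
        return np.concatenate(e)
    r=least_squares(rs,[.5,-.2]);return r.x,r.fun.round(1)
B,f=bott(cr([(167,123)],290,190,4),cr([(236,75)],180,220,4),base=cr([(241,252)],180,220,4));print("bottle",B.round(4),f)
G,f=bott(cr([(129,272)],290,190,4),cr([(57,58)],180,220,4));print("green",G.round(4),f)
P,f=bott(np.array([[597,307]])/1.5-.2,np.array([[410,458]])/1.5-.2);print("purple",P.round(4),f)
pickle.dump((M,B,G,P),open("poses.pkl","wb"))
# IK scan
for al in (20,35,45):
  for hd in range(-60,121,15):
    for fl in(1,-1):
      a,h=np.radians([al,hd])
      H=np.array([np.cos(h),np.sin(h),0]);z=np.cos(a)*H-np.sin(a)*np.array([0,0,1])
      y=fl*np.cross([0,0,1],H);x=np.cross(y,z)
      my=Rz(M[2])[:,1]
      zp=np.sin(a)*my-np.cos(a)*np.array([0,0,1])
      # tool y such that bottle axis matches: bottle z in tool frame
      Rk=np.c_[x,y,z]; bz=Rk.T@[0,0,1]
      # place: Rp@bz=-my, Rp z=zp ; y_p = fl*cross(bottle z, perp)
      yp=fl*np.cross(-my,[0,0,-1]); Rp=np.c_[np.cross(yp,zp),yp,zp]
      assert np.allclose(Rp@bz,-my)
      g=np.r_[B,.08]; q=kinematics.ik(g+.019*z,R.from_matrix(Rk).as_quat()); q0=kinematics.ik(g-.1*z+.019*z,R.from_matrix(Rk).as_quat())
      s=np.r_[M[:2],0]+Rz(M[2])@[0,.01,.1132]
      qp=kinematics.ik(s+.019*zp,R.from_matrix(Rp).as_quat())
      if q is not None and q0 is not None and qp is not None:
        n=np.array([-H[1],H[0]])
        print(al,hd,fl,"green perp %.3f along %.3f purple perp %.3f along %.3f"%((G-B)@n,(G-B)@H[:2],(P-B)@n,(P-B)@H[:2]),q.round(2),qp.round(2))
E
```

```text
Traceback (most recent call last):
TypeError: unsupported operand type(s) for *: 'float' and 'builtin_function_or_method'
```

```bash
cat > fit.py <<'E'
from h import *
from bench import kinematics
d=pickle.load(open("f0.pkl","rb"))
cr=lambda P,ox,oy,k:(np.array(P,float)+.5)/k-.5+[ox,oy]
tp=cr([(153,37),(258,81),(143,335),(37,292),(678,262),(577,494)],85,150,5)
tm=np.array([(75,152,149),(75,90,149),(-75,90,149),(-75,152,149),(75,-150,50),(-75,-150,50)])*1e-3
sp=cr([(150,80),(365,108),(176,37),(385,62),(42,420),(275,455),(45,472),(273,508)],190,95,5)
sm=np.array([(-75,90,149),(75,90,149),(-75,152,149),(75,152,149),(-75,-150,50),(75,-150,50),(-75,-150,0),(75,-150,0)])*1e-3
def res(v):
    T=lambda m:(Rz(v[2])@m.T).T+[v[0],v[1],0]
    return np.r_[(proj(d["top"],T(tm))-tp).ravel(),(proj(d["side"],T(sm))-sp).ravel()]
r=least_squares(res,[.5,.15,-.4]);M=r.x
print("mixer",M.round(4),np.degrees(M[2]).round(2),r.fun.round(1).tolist())
def bott(tpix,spix,z=.155,base=None):
    def rs(v):
        e=[(proj(d["top"],[v[0],v[1],z])-tpix).ravel(),(proj(d["side"],[v[0],v[1],z])-spix).ravel()]
        if base is not None:e.append((proj(d["side"],[v[0],v[1],0])-base).ravel())
        return np.concatenate(e)
    r=least_squares(rs,[.5,-.2]);return r.x,r.fun.round(1)
B,f=bott(cr([(167,123)],290,190,4),cr([(236,75)],180,220,4),base=cr([(241,252)],180,220,4));print("bottle",B.round(4),f)
G,f=bott(cr([(129,272)],290,190,4),cr([(57,58)],180,220,4));print("green",G.round(4),f)
P,f=bott(np.array([[597,307]])/1.5-.2,np.array([[410,458]])/1.5-.2);print("purple",P.round(4),f)
pickle.dump((M,B,G,P),open("poses.pkl","wb"))
Z=np.array([0,0,1.])
def grasp_R(a,h,fl):
    H=np.array([np.cos(h),np.sin(h),0]);z=np.cos(a)*H-np.sin(a)*Z
    y=fl*np.cross(Z,H);return np.c_[np.cross(y,z),y,z]
def place_R(a,fl,yaw=M[2]):
    my=Rz(yaw)[:,1];z=np.sin(a)*my-np.cos(a)*Z;y=fl*np.cross(-my,-Z);return np.c_[np.cross(y,z),y,z]
if __name__=="__main__":
  for al in (20,35,45):
   for hd in range(-60,121,15):
    for fl in(1,-1):
      a,h=np.radians([al,hd]);Rk=grasp_R(a,h,fl);Rp=place_R(a,fl);z=Rk[:,2];zp=Rp[:,2]
      assert np.allclose(Rp@Rk.T@Z,-Rz(M[2])[:,1])
      ik=lambda p,Q:kinematics.ik(p,R.from_matrix(Q).as_quat())
      g=np.r_[B,.08];q=ik(g+.019*z,Rk);q0=ik(g-.1*z+.019*z,Rk)
      s=np.r_[M[:2],0]+Rz(M[2])@[0,.01,.1132];qp=ik(s+.019*zp,Rp)
      if q is not None and q0 is not None and qp is not None:
        H=np.array([np.cos(h),np.sin(h)]);n=np.array([-H[1],H[0]])
        print(al,hd,fl,"G perp %.3f al %.3f P perp %.3f al %.3f"%((G-B)@n,(G-B)@H,(P-B)@n,(P-B)@H),q.round(2),qp.round(2))
E
python3 fit.py
```

```text
mixer [ 0.5218  0.1286 -0.3887] -22.27 [0.1, -0.5, 0.3, -0.4, -0.1, 0.3, -0.4, -0.1, 0.5, -0.4, 0.5, 0.6, -0.9, -1.0, 0.6, -0.8, -0.7, -1.4, 0.7, -1.0, -1.1, -1.0, 0.2, -0.4, -0.4, 1.1, 0.8, 1.6]
bottle [ 0.4799 -0.3472] [ 1.6  0.3  0.1 -0.1  0.  -1.8]
green [ 0.3808 -0.3175] [ 0.5  0.3  0.2 -0.6]
purple [ 0.525  -0.5305] [ 2.  -0.  -0.2 -1.6]
20 -60 1 G perp -0.071 al -0.075 P perp -0.053 al 0.181 [-0.69  0.67  2.09  3.58  0.87  1.4 ] [-0.11  0.44  1.76  0.43  0.89  0.01]
20 -45 1 G perp -0.049 al -0.091 P perp -0.098 al 0.161 [-0.85  0.65  2.16  3.07  0.9   1.6 ] [-0.11  0.44  1.76  0.43  0.89  0.01]
20 -30 1 G perp -0.024 al -0.101 P perp -0.136 al 0.131 [-1.01  0.65  2.17  2.57  0.94  1.75] [-0.11  0.44  1.76  0.43  0.89  0.01]
20 -15 1 G perp 0.003 al -0.103 P perp -0.165 al 0.091 [-1.13  0.67  2.11  2.13  1.01  1.9 ] [-0.11  0.44  1.76  0.43  0.89  0.01]
20 0 1 G perp 0.030 al -0.099 P perp -0.183 al 0.045 [-1.2   0.7   2.    1.75  1.1   2.03] [-0.11  0.44  1.76  0.43  0.89  0.01]
20 15 1 G perp 0.054 al -0.088 P perp -0.189 al -0.004 [-1.23  0.75  1.85  1.45  1.23  2.14] [-0.1
[... 6153 characters left out ...]
79  2.1 ] [-0.29  0.47  1.9   1.01  0.98 -0.58]
45 90 -1 G perp 0.099 al 0.030 P perp -0.045 al -0.183 [-0.99  0.94  1.09  0.41  1.79 -1.04] [-0.29  0.47  1.9   1.01  0.98  2.56]
45 105 1 G perp 0.088 al 0.054 P perp 0.004 al -0.189 [-0.93  1.    0.97  0.28  1.91  1.94] [-0.29  0.47  1.9   1.01  0.98 -0.58]
45 105 -1 G perp 0.088 al 0.054 P perp 0.004 al -0.189 [-0.93  1.    0.97  0.28  1.91 -1.2 ] [-0.29  0.47  1.9   1.01  0.98  2.56]
45 120 1 G perp 0.071 al 0.075 P perp 0.053 al -0.181 [-0.87  1.05  0.88  0.13  1.99  1.75] [-0.29  0.47  1.9   1.01  0.98 -0.58]
45 120 -1 G perp 0.071 al 0.075 P perp 0.053 al -0.181 [-0.87  1.05  0.88  0.13  1.99 -1.39] [-0.29  0.47  1.9   1.01  0.98  2.56]
```

Plan: grasp the bottle 72 mm above its base with the tool pitched 40° down at heading 60°, which keeps clear of green and purple. Then rotate it and place it with the tool leaning away from the housing. First, move to the pre-grasp pose and look.

```bash
cat > plan.py <<'E'
from fit import *
from bench import env,monitor,eyes
import cv2
A=np.radians(40);HD=np.radians(60);FL=1;GH=.072;OFF=.014
Rk=grasp_R(A,HD,FL);qk=R.from_matrix(Rk).as_quat();zk=Rk[:,2]
Rp=place_R(A,FL);qp=R.from_matrix(Rp).as_quat();zp=Rp[:,2]
tg=np.r_[B,GH]+OFF*zk
def st(tag=""):
    s=monitor.sense();print(tag,"t %.1f"%s["clock"],"p",s["position"].round(4) if hasattr(s["position"],"round") else s["position"],"F",np.round(s["contact_force"],1),"gap %.2f"%s["finger_gap"],"gf",np.round(s["gripper_force"],1));return s
def snap(n,f):
    fr=eyes.grab_frame(n);pickle.dump(fr,open(f+".pkl","wb"));im=fr["frame"][:,:,::-1];return im
E
python3 - <<'E'
from plan import *
print(env.hold_point_z)
pre=tg-.12*zk
env.reach(pre+[0,0,.08],qk);st("hi")
env.movel(pre,velocity=.15);st("pre")
w=snap("wrist","w1");s=snap("side","s1")
cv2.imwrite("pics/p1.png",np.hstack([cv2.resize(w,(400,300)),cv2.resize(s[150:384,100:412],(400,300))]))
E
```

```text
mixer [ 0.5218  0.1286 -0.3887] -22.27 [0.1, -0.5, 0.3, -0.4, -0.1, 0.3, -0.4, -0.1, 0.5, -0.4, 0.5, 0.6, -0.9, -1.0, 0.6, -0.8, -0.7, -1.4, 0.7, -1.0, -1.1, -1.0, 0.2, -0.4, -0.4, 1.1, 0.8, 1.6]
bottle [ 0.4799 -0.3472] [ 1.6  0.3  0.1 -0.1  0.  -1.8]
green [ 0.3808 -0.3175] [ 0.5  0.3  0.2 -0.6]
purple [ 0.525  -0.5305] [ 2.  -0.  -0.2 -1.6]
0.0187
hi t 2.4 p [ 0.4392 -0.4177  0.2202] F [-0.1 -0.3  0.4] gap 1.00 gf 0.0
pre t 3.1 p [ 0.4395 -0.4179  0.141 ] F [0.3 1.  1.5] gap 1.00 gf 0.0
```

View pics/p1.png

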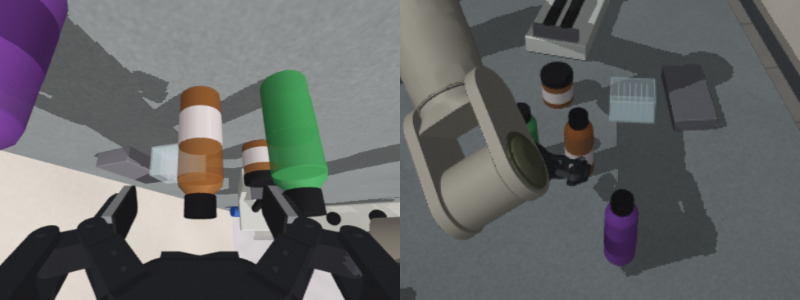

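The wrist view (left) shows the amber bottle centred between the fingers at column 200 of 400, with green to the right (295,150) and outside the right finger. The side view shows the gripper clear of green and purple. Go in and grasp.

```bash
python3 - <<'E' | grep -v perp
from plan import *
print(env.movel(tg,velocity=.08,guard=8));st("at")
env.close_gripper(effort=50);st("shut")
env.movel(tg+[0,0,.02],velocity=.08);st("up")
w=snap("wrist","w2");s=snap("side","s2")
cv2.imwrite("pics/p2.png",np.hstack([cv2.resize(w,(400,300)),cv2.resize(s[210:330,170:330],(400,300))]))
E
```

```text
mixer [ 0.5218  0.1286 -0.3887] -22.27 [0.1, -0.5, 0.3, -0.4, -0.1, 0.3, -0.4, -0.1, 0.5, -0.4, 0.5, 0.6, -0.9, -1.0, 0.6, -0.8, -0.7, -1.4, 0.7, -1.0, -1.1, -1.0, 0.2, -0.4, -0.4, 1.1, 0.8, 1.6]
bottle [ 0.4799 -0.3472] [ 1.6  0.3  0.1 -0.1  0.  -1.8]
green [ 0.3808 -0.3175] [ 0.5  0.3  0.2 -0.6]
purple [ 0.525  -0.5305] [ 2.  -0.  -0.2 -1.6]
False
at t 4.8 p [ 0.4853 -0.3384  0.0633] F [-0.8  0.1  0.1] gap 1.00 gf 0.0
shut t 5.2 p [ 0.4852 -0.338   0.0633] F [-1.4  0.2  3.2] gap 0.61 gf 52.7
up t 5.6 p [ 0.4854 -0.338   0.0833] F [-0.3  0.5 -4.8] gap 0.61 gf 52.7
```

View pics/p2.png

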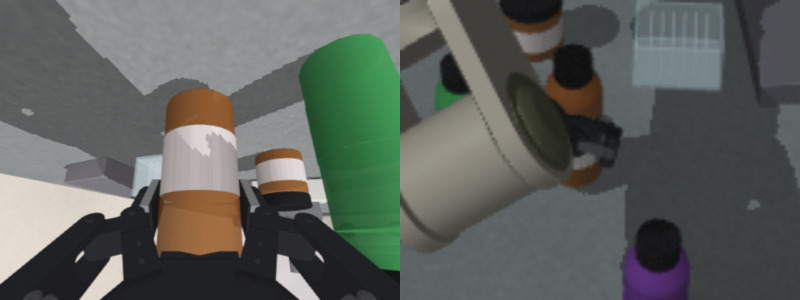

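Grasped and lifted: the load reads about 5 N, the gap fits 54 mm, and green and purple are untouched. Now I lift high, turn it, and hover over the rollers.

```bash
cat >> plan.py <<'E'
def mix(y,z):  # TCP for base centre at mixer (0,y,z) bottle horizontal
    Rm=Rz(M[2]); return np.r_[M[:2],0]+Rm@np.array([0,y-GH,z])+OFF*zp
E
python3 - <<'E' | grep -v '^\(mixer\|bottle\|green\|purple\)'
from plan import *
env.movel(tg+[0,0,.27],velocity=.2);st("lift")
h=mix(.060,.215);print(h, kinematics.ik(h,qp))
env.reach(h+[0,0,.10],qp);st("hi")
env.movel(h,velocity=.15);s=st("hover");print(R.from_quat(s["ee_rot"]).as_matrix()[:,2]-zp)
t=snap("top","t3");s=snap("side","s3")
cv2.imwrite("pics/p3.png",np.hstack([cv2.resize(t[120:270,70:270],(400,300),interpolation=cv2.INTER_CUBIC),cv2.resize(s[60:210,160:360],(400,300),interpolation=cv2.INTER_CUBIC)]))
E
```

```text
lift t 7.1 p [ 0.4852 -0.3378  0.3319] F [ 1.1  0.3 -4.6] gap 0.62 gf 52.7
[0.52068568 0.12584114 0.20427538] [-0.31272931  0.26364912  1.80832931  0.77961892  1.14740044 -0.2867076 ]
hi t 9.5 p [0.5208 0.1255 0.3042] F [ 0.5  0.8 -4.6] gap 0.61 gf 52.7
hover t 10.3 p [0.5212 0.1257 0.2051] F [-0.   0.4 -2.8] gap 0.61 gf 52.7
[ 0.00129431 -0.00026521  0.00020687]
```

View pics/p3.png

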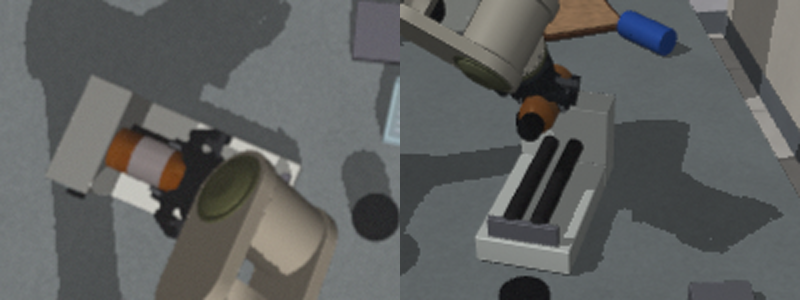

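The bottle is horizontal above the rollers with its base (top crop 110,150) facing the housing. The cap is over the groove line in the side crop at (530,127). Lower it slowly under guard.

```bash
python3 - <<'E' | grep -v '^\(mixer\|bottle\|green\|purple\)'
from plan import *
env.movel(mix(.070,.125),velocity=.1);env.hold(.3);s0=st("near")
g=env.movel(mix(.070,.103),velocity=.015,guard=5);print(g);env.hold(.3);s=st("down")
dF=np.array(s["contact_force"])-s0["contact_force"];print("dF mixer",(Rz(M[2]).T@dF).round(2),"axis z est",.1132+s["position"][2]-mix(.07,.1132)[2])
print("dT mixer",(Rz(M[2]).T@(np.array(s["ft_torque"])-s0["ft_torque"])).round(3))
E
```

```text
near t 11.8 p [0.5246 0.135  0.1145] F [-0.2 -0.2 -3.6] gap 0.62 gf 52.7
True
down t 12.9 p [0.5244 0.1351 0.1041] F [-2.  -1.6  6.3] gap 0.61 gf 53.6
dF mixer [-1.14 -1.89  9.92] axis z est 0.11482383312712019
dT mixer [ 0.775 -0.029  0.14 ]
```

Both rollers are in contact: lateral force is only 1.1 N of about 10 N, at the expected height. Ease the preload slightly, then push towards the housing until contact.

```bash
python3 - <<'E' | grep -v '^\(mixer\|bottle\|green\|purple\)'
from plan import *
my=Rz(M[2])[:,1];p=np.array(monitor.sense()["position"])+[0,0,.0008]
env.movel(p,velocity=.01);env.hold(.2);s0=st("eased")
g=env.movel(p+.040*my,velocity=.015,guard=12);print(g);env.hold(.3);s=st("pushed")
dF=np.array(s["contact_force"])-s0["contact_force"];print("dF mixer",(Rz(M[2]).T@dF).round(2),"base y est",.07+(np.array(s["position"])-mix(.07,.1132))@my)
a=snap("top","t4");b=snap("side","s4")
cv2.imwrite("pics/p4.png",np.hstack([cv2.resize(a[140:215,90:190],(400,300),interpolation=cv2.INTER_CUBIC),cv2.resize(b[90:180,190:310],(400,300),interpolation=cv2.INTER_CUBIC)]))
E
```

```text
eased t 13.4 p [0.5243 0.1351 0.1047] F [-0.1 -0.6 -4.7] gap 0.62 gf 52.8
True
pushed t 15.1 p [0.5314 0.1537 0.1038] F [ 0.2  1.3 -1.9] gap 0.61 gf 52.9
dF mixer [-0.4   1.87  2.75] base y est 0.0898597890964441
```

View pics/p4.png

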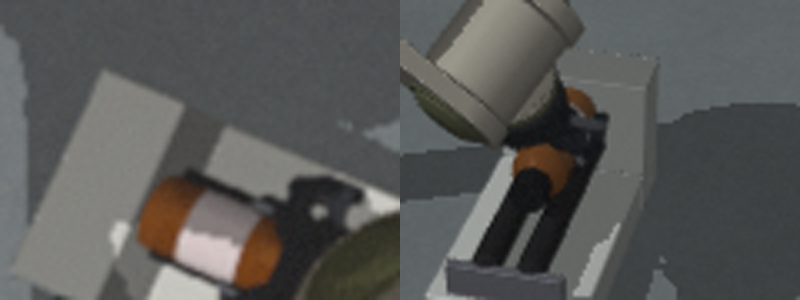

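The guard tripped with the base estimated at mixer y = 89.9 mm, and the top crop shows the base end at the face line (145,215). I'll press again slowly to seat it, settle it downward, release, back off and check.

```bash
python3 - <<'E' | grep -v '^\(mixer\|bottle\|green\|purple\)'
from plan import *
my=Rz(M[2])[:,1];P_=lambda:np.array(monitor.sense()["position"])
by=lambda:.07+(P_()-mix(.07,.1132))@my
print(env.movel(P_()+[0,0,-.004],velocity=.006,guard=3));st("low")
print(env.movel(P_()+.006*my,velocity=.006,guard=10),by());s=st("push");print((Rz(M[2]).T@s["contact_force"]).round(1))
env.hold(.2);s=st("held");print((Rz(M[2]).T@s["contact_force"]).round(1),by())
env.release();st("open")
env.movel(P_()-.10*zp,velocity=.08,guard=10);env.movel(P_()+[0,0,.12],velocity=.2)
env.reach([.40,-.10,.40],qp);env.hold(.3);st("away")
a=snap("top","t5");b=snap("side","s5")
cv2.imwrite("pics/p5.png",np.hstack([cv2.resize(a[140:260,90:250],(400,300),interpolation=cv2.INTER_CUBIC),cv2.resize(b[90:210,190:350],(400,300),interpolation=cv2.INTER_CUBIC)]))
E
```

```text
True
low t 15.4 p [0.5314 0.1537 0.1037] F [-0.5 -1.2  5.1] gap 0.61 gf 53.3
True 0.08992206873309783
push t 15.8 p [0.5314 0.1538 0.1037] F [-0.6 -1.7  3.2] gap 0.62 gf 53.7
[ 0.1 -1.8  3.2]
held t 16.0 p [0.5314 0.1538 0.1037] F [-2.  -1.9  4.8] gap 0.62 gf 53.6
[-1.1 -2.5  4.8] 0.08991310370987583
open t 16.4 p [0.5312 0.154  0.1033] F [-0.3 -0.2 -0.4] gap 1.00 gf 0.0
away t 19.8 p [ 0.4002 -0.0995  0.3998] F [-0.3 -0.4  0.7] gap 1.00 gf 0.0
```

View pics/p5.png

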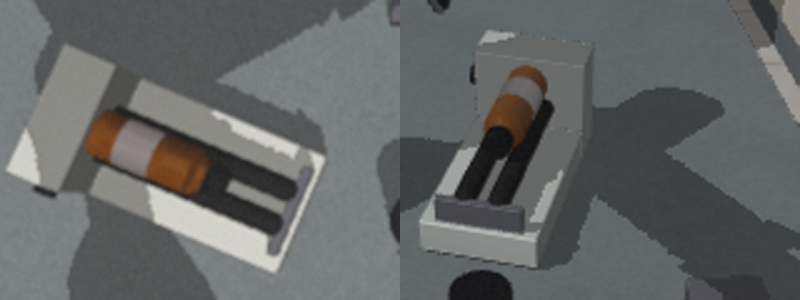

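The bottle lies in the groove with its base at the housing. I'll check flushness by overlaying the predicted base rim and cap on an enlarged crop.

```bash
python3 - <<'E' | grep -v '^\(mixer\|bottle\|green\|purple\)'
from plan import *
out=[]
t=np.linspace(0,2*np.pi,60)
for f,(x,y,w,h) in(("t5",(115,175,75,56)),("s5",(210,100,75,56))):
    fr=pickle.load(open(f+".pkl","rb"));k=5
    im=cv2.resize(fr["frame"][y:y+h,x:x+w,::-1],None,fx=k,fy=k,interpolation=cv2.INTER_CUBIC);raw=im.copy()
    def draw(m,c):
        p=proj(fr,(Rz(M[2])@np.array(m).T).T+[M[0],M[1],0]);p=((p-[x,y]+.5)*k-.5).round().astype(np.int32)
        cv2.polylines(im,[p],False,c,1)
    for yy,c in((.090,(0,255,0)),(.084,(255,255,0))): draw([(.027*np.cos(a),yy,.1132+.027*np.sin(a)) for a in t],c)
    draw([(.018*np.cos(a),-.065,.1132+.018*np.sin(a)) for a in t],(0,255,0))
    draw([(-.075,.09,.149),(.075,.09,.149)],(0,0,255))
    out.append(np.vstack([im,raw]))
cv2.imwrite("pics/p6.png",np.hstack(out))
E
```

```text
(no output)
```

View pics/p6.png

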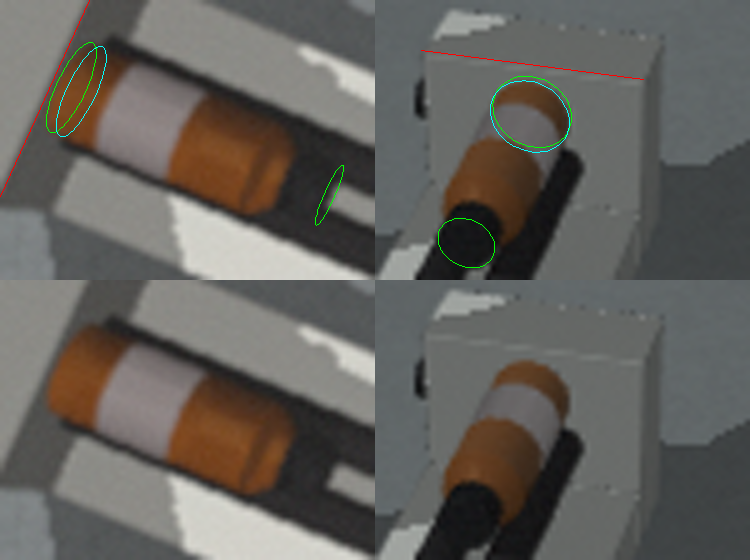

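The overlay shows the base rim on the predicted seat: its left edge is at about column 48, against 47 predicted for flush. The bystanders were never approached.

```bash
python3 -c "
from bench import job;print(job.hand_in())"
```

```text
the job is handed in; nothing more can be done
None
```

The job is handed in at about 20 s of the 48 s limit: the amber bottle lies in the roller groove, base flush against the motor housing as far as the images show, the gripper clear, and nothing else approached.

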